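# Hold the spring clip gaping over the recipe cards

## Robot

A 7-joint arm with a two-finger parallel gripper is mounted at the origin on a cart in front of the work surface, level with it; the furniture and walls round the work are solid. World frame = base frame: x ahead of the robot, y to its left, z up, the work surface at z = 0. Lengths are in mm, angles in rad, forces in N, time in s.
With the tool pointing down it reaches from about 425 to 875 mm from the base axis. Payload 9.9 kg.
Tool frame: the origin (TCP) lies at the very end of the fingers, on their centre line; the grasp point (between the pads) lies 19 mm behind it; z points along the fingers, y is the line along which they close (so a half turn about z gives the same grasp; the last joint's range is limited). The gripper opens to 85 mm and grips with 20 to 120 N. Pads are 22 mm wide; open, the fingers measure 114 mm over their backs; the gripper's body (76 mm by 85 mm) begins 54 mm behind the grasp point. The pads swing forward as they close: fully open they stand 13 mm farther back than shut.
Start: joints at [1.082, 0.576, 0.025, 1.437, -0.015, 1.129, -0.057], TCP at [265.843, -620.449, 231.289] pointing down, gripper open.
Joint ranges: [-2.76, 2.76], [-0.34, 2.15], [-1.52, 1.57], [0.19, 2.46], [-1.09, 4.23], [0.17, 1.99], [-2.82, 2.82]. Speed limits (rad/s): [2.22, 2.22, 3.01, 3.01, 3.14, 3.14, 3.14].

## Interface

Orientations are given as a unit quaternion [x, y, z, w].
In Python, from cell import r gives the robot as it stands.
- The arm moves only by the tool jog_arm, never from a script. Its argument "series" is a list of rows, each an object with "xyz": the shift along the tool's x, y, z in cm, a list of three; "turn": the turn, a rotation vector about the tool's x, y, z in degrees, a list of three. In form: [{"xyz": [x, y, z], "turn": [ax, ay, az]}, ...]. A call has 1 to 12 rows; each row shifts and turns the commanded pose from where the row before left it, along the tool's axes as they then stand; what a row does not reach is not made up. A row lasts 1/12 s, in which the tool goes at most 41.7 mm and 7.16 degrees, less where a joint would pass 70% of its speed; a pose out of reach is approached as far as the arm can. A call is refused whole if a number of a shift passes 4.17 or a number of a turn 7.16, either way. A call with a gripper value outside its range is refused whole. "jaw" is the opening in per cent of the stroke, from 0 (shut) to 100 (fully open), set as the call begins (left out, the last holds). The fingers move at their own pace and stop on an object; "grip_force" is the grip in N (left out, the last holds). Time passes only in rows, so rows that do not move let the fingers close. It gives the time, the measured TCP pose, the force, the opening and the grip force at its end, in the units of the state.
- r.sense(): the state, without advancing time (a new reading comes with each control period).
- r.get_image(name): name is "scene" or "top"; returns a dict with "image" (384x512x3 uint8, blue, green, red), "depth" (384x512 float32, mm along the optical axis (not along the pixel's ray), 0 where there is no reading), "fx", "fy", "cx", "cy" (pixels), "D" ([k1, k2, p1, p2, k3] as OpenCV has them; the pictures are not rectified), "R" (3x3) and "t" (3): a world point X has camera coordinates R X + t. Camera axes: x right, y down, z forward; pixel columns grow to the right and rows downward; lengths in mm; the calibration is good to about 2 mm. A picture is of the moment at which its call begins.
- r.hand_in(): hands the job in; it is judged then, once.
The state is a dict: "time": time; "q": joint angles; "qd": joint speeds; "tau": joint torques, N m; "eef_pos": TCP position; "eef_rot": TCP orientation; "contact_force": force on the tool from outside, world axes, zero at the start; "ft_torque": the same for the moment, N m; "gripper_width": finger opening in mm; "grasp_force": force on a finger pad.
Only numpy, scipy, OpenCV 4.12 (cv2) and the standard library are available. Lean on these libraries where they do the work, as an engineer would, in place of code of your own. Each camera call takes 0.05 s, during which the arm holds its last target. There are 200 camera calls.

## Task

I want to slip one more card into the bunch of recipe cards in the stand, so I need the steel spring clip held open for me there. Take the clip off the wall of the wooden recipe box, squeeze it wide open and lower it astride the middle of the cards' top edge until you feel the edge meet the bottom of the clip's mouth; press gently and do not shift the stand or the things around it. Finish while still holding the clip there, squeezed wide open, with both jaws clear of the cards.

Things in the scene. Friction and masses are not known exactly. Their poses are not given: they have to be found in the camera images.
- clip_pivot (a point): centre of the pivot pin of the steel spring clip (loose, 0.09 kg, 56 mm wide, 83 mm tall), which starts upright astride the near wall of the recipe box. Axes as parked: x across the two halves, y along the pin and the wall, z up. The spring coil round the pin (6 mm radius, 40 mm long) is the bottom of the clip's mouth: an edge that is fully in stands 6 mm below the pin's centre
- clip_lip_a (a point): centre of the rounded lip (2 mm radius) at the end of the near jaw, 36 mm below the pin; the jaws end 38 mm below the pin. Both jaws turn about the pin as the clip is squeezed
- clip_lip_b (a point): the same for the far jaw
- clip_arm (a joint): angle between the clip's halves: 0 as parked on the 5 mm wall, -0.12 shut, 0.62 rad squeezed fully open (stop)
- box_rim (a point): middle of the top edge of the near wall of the open wooden recipe box (120 x 165 mm, 105 mm high, walls 5 mm thick, fixed). Its y axis runs along the wall, x to the back of the box; the clip is parked on this wall, up to 35 mm from the middle. The cards filed in the box stay below the rim, 40 mm or more behind this wall
- card_edge (a point): middle of the top edge of the bunch of recipe cards (8 mm thick in x, 152 mm long in y) that stands upright and tight in the slot of a grey stand; the edge is 114 mm above the worktop, 86 mm above the stand's top. Its x axis is across the cards' faces, z up
- card_stand: grey cast stand that holds the bunch of cards, loose on the worktop, 80 mm (x) x 180 mm (y) x 28 mm high, 1.3 kg with the cards; origin at the centre of its underside
- recipe_cards: the bunch of cards itself, fast in the stand; origin at the middle of its lower edge
- recipe_box: the wooden recipe box; origin at the centre of its underside. Box and card stand stand side by side, either one on the left. A wall cabinet hangs over the right of the worktop (x from 0.59 m, y from -0.16 to -0.50 m, underside 0.46 m up): keep the arm drawn in when it swings past
- clip: the clip, origin at the pin. Two thumb plates (28 mm wide in y) rise from the pin in a V to 46 mm above it, rolled ends 50 mm apart over the outside: squeezed together along x they spread the jaws. It takes 9 N a side at the ends to start, 14 N at the stop (more nearer the pin), where the plates stand parallel, 18 mm over the outside, and the jaws gape 26 mm. If the squeeze slackens they close
- salt: salt shaker, 44 mm wide, 90 mm high, between box and stand; origin at its foot
- spice_jar: spice jar, 46 mm wide, 106 mm high, behind; origin at its foot
- pencil: pencil, 136 mm long, 7 mm thick, lying in front; origin at its middle
- eraser: small block eraser, 40 x 18 x 11 mm, lying in front
- jam_jar: jam jar with a lid, 65 mm wide, 82 mm high, at the back
- mug: mug, 78 mm wide, 97 mm high, at the back near the sink
Mind the look-alikes: they are no part of the job. What is shaped like the clip but purple is not meant.

How it is judged:
By the outcome, as a careful person would: the job done as asked, in the order asked, and still so for the second after the job is handed in, while the arm keeps its last pose, push and grip.
It also fails if it takes over 42 s, if anything falls off the work surface, if the arm or the gripper's body presses on something with over 40 N, if the wrist force passes 120 N, or if a joint passes its speed limit or range.

## Working session

There is one attempt and no reset: what is moved stays moved. The work goes in short steps, Python scripts to look and compute and a tool call to move; the robot and the scene stay as the last step left them, time stands still between calls to the robot, and variables do not carry over. Pictures are saved under pics/ and viewed, at most 10 in all, crops included, and the job is handed in when it is done.

Besides the shell and the picture viewer there is one more tool, called after "Emit:" as name(argument=value, ...), one argument or row to a line, values as JSON. jog_arm: Moves the arm, as the interface text tells. Its arguments: {"type":"object","properties":{"series":{"type":"array","items":{"type":"object","properties":{"xyz":{"type":"array","items":{"type":"number"}},"turn":{"type":"array","items":{"type":"number"}}}}},"jaw":{"type":"number"},"grip_force":{"type":"number"}},"required":["series"]}

```bash
mkdir -p pics; ls; cat > h.py <<'E'
import numpy as np, cv2
from cell import r
def cap(n):
    d=r.get_image(n); cv2.imwrite(f'pics/tmp_{n}.png',d['image']); np.savez(f'{n}.npz',**{k:np.array(v) for k,v in d.items()}); return d
def world(d):
    h,w=d['depth'].shape
    K=np.array([[d['fx'],0,d['cx']],[0,d['fy'],d['cy']],[0,0,1.]])
    u,v=np.meshgrid(np.arange(w),np.arange(h))
    p=cv2.undistortPoints(np.stack([u,v],-1).reshape(-1,1,2).astype(np.float64),K,np.array(d['D'],float)).reshape(h,w,2)
    z=d['depth'][...,None].astype(float)
    P=np.concatenate([p*z,z],-1)
    return (P-np.array(d['t']))@np.array(d['R'])   # R^T (P-t)
E
python3 - <<'E'
from h import *
s=r.sense(); print(s)
a=cap('scene');b=cap('top')
for n,d in(('scene',a),('top',b)):
    cv2.imwrite(f'pics/{n}1.png',cv2.resize(d['image'],(800,600),interpolation=cv2.INTER_CUBIC))
    print(n,-np.array(d['R']).T@np.array(d['t']),np.array(d['R'])[2],d['fx'])
E
```

```text
pics
{'time': 0.0, 'q': array([ 1.08219843,  0.57656349,  0.02479673,  1.43789249, -0.01503548,
        1.12898681, -0.0564981 ]), 'qd': array([-5.46416283e-04,  2.17433592e-04, -1.16396031e-03, -8.27782865e-04,
        7.12056178e-04, -4.06479870e-06, -1.18113557e-03]), 'tau': array([-8.90619667e-04, -7.65779543e+01,  2.25038499e+00, -2.85975087e+01,
        1.53989933e-02,  1.25552126e-02, -2.24868393e-05]), 'eef_pos': array([ 265.70465408, -620.02249184,  230.42595206]), 'eef_rot': array([ 9.79580715e-01,  2.01049565e-01, -1.82345112e-04, -8.13544251e-04]), 'contact_force': array([-0.29186837,  0.18485024,  0.23387846]), 'ft_torque': array([-0.01256874, -0.00295764,  0.03556362]), 'grasp_force': 0.0, 'gripper_width': 85.40451542032596}
scene [-369.04381291  932.87367068 1114.43526365] [ 0.51482284 -0.58318137 -0.62837643] 434.3920027080566
top [ 387.51303726  -36.21831205 1391.51630152] [ 0.07289737 -0.00207236 -0.99733729] 426.1823287204136
```

View pics/scene1.png

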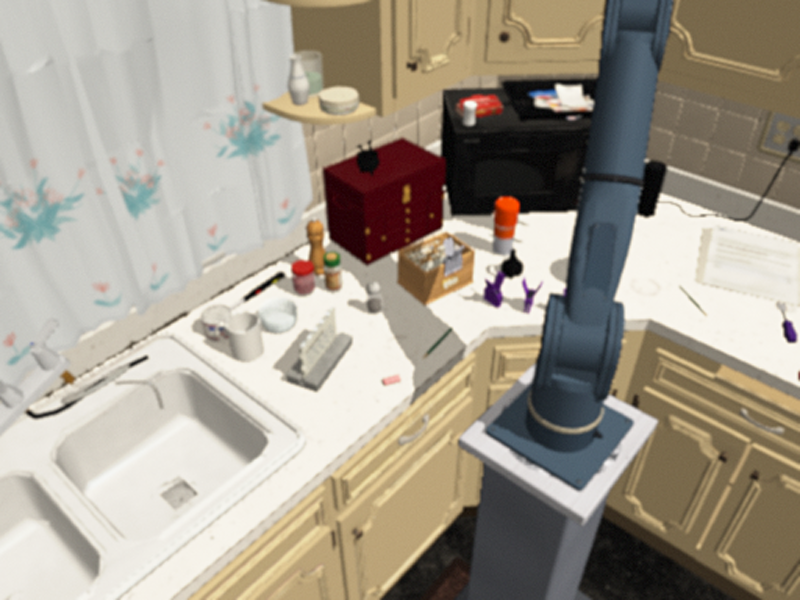

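View pics/top1.png

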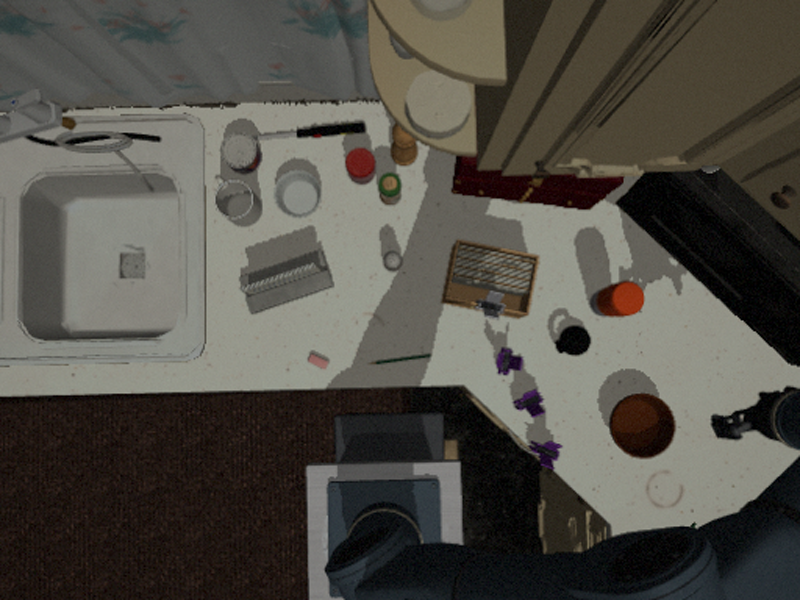

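The scene view shows the cards in their stand (px 318,350 of 800x600), the box (437,265) with the steel clip on its near wall (455,262), and purple look-alikes at (495,290) and (530,295). The top view shows the cards at (285,275), the box at (490,278) with the clip at (490,302), and salt at (392,260).

```bash
python3 - <<'E'
from h import *
def ld(n): return dict(np.load(n+'.npz'))
Wt=world(ld('top')); Ws=world(ld('scene'))
k=512/800
def crop(W,u0,u1,v0,v1): return W[int(v0*k):int(v1*k),int(u0*k):int(u1*k)].reshape(-1,3)
def rect(P,l):
    P=P.astype(np.float32); c,s,a=cv2.minAreaRect(P[:,:2].copy()); b=cv2.boxPoints((c,s,a)); print(l,len(P),'c',np.round(c,1),'s',np.round(s,1),'a',round(a,2),'zmed',np.median(P[:,2]).round(1)); 
for nm,W,cc,bb in(('top',Wt,(235,340,225,315),(435,545,235,325)),('scene',Ws,(280,360,300,395),(390,480,225,305))):
    P=crop(W,*cc); B=crop(W,*bb)
    print(nm,'table z',np.median(P[abs(P[:,2])<12][:,2]))
    rect(P[(P[:,2]>103)&(P[:,2]<125)],'cards'); rect(P[(P[:,2]>20)&(P[:,2]<36)],'stand')
    rect(B[(B[:,2]>97)&(B[:,2]<110)],'boxrim')
    C=B[(B[:,2]>116)&(B[:,2]<175)]; rect(C,'clip'); 
    C=C[C[:,2]>140]; rect(C,'cliptop'); print(np.percentile(C,[2,50,98],axis=0).round(1))
d=ld('top');im=cv2.resize(d['image'][140:210,150:350],(800,280),interpolation=cv2.INTER_CUBIC)
e=ld('scene');im2=cv2.resize(e['image'][140:200,240:320],(400,300),interpolation=cv2.INTER_CUBIC);im3=cv2.resize(e['image'][190:250,175:255],(400,300),interpolation=cv2.INTER_CUBIC)
cv2.imwrite('pics/c1.png',np.vstack([im,np.hstack([im2,im3])]))
E
```

```text
top table z -0.21591889845897344
cards 152 c [529.4 191.2] s [  8.7 149.5] a 17.4 zmed 112.2
stand 1044 c [530.  190.9] s [ 80.9 180.9] a 17.58 zmed 27.5
boxrim 374 c [ 518.1 -224.8] s [165.2 124.6] a 77.18 zmed 103.5
clip 148 c [ 462.5 -219.2] s [45.7 49.9] a 89.23 zmed 136.0
cliptop 64 c [ 462.7 -218.3] s [27.4 50.1] a 77.11 zmed 152.4
[[ 437.7 -236.3  140.4]
 [ 479.1 -219.1  152.4]
 [ 487.4 -200.9  159.7]]
scene table z 0.9316787758377316
cards 122 c [527.6 194.4] s [ 11.7 150. ] a 17.7 zmed 113.1
stand 600 c [601.5 201.1] s [264.2 190. ] a 6.18 zmed 28.4
boxrim 292 c [ 569.6 -235.2] s [169.  246.2] a 74.94 zmed 102.4
clip 108 c [ 462.5 -215.4] s [45.6 52.7] a 81.2 zmed 136.5
cliptop 50 c [ 461. -217.] s [36.4 53.2] a 75.66 zmed 147.3
[[ 436.  -236.   140.3]
 [ 477.5 -217.3  147.3]
 [ 486.  -201.2  158.2]]
```

View pics/c1.png

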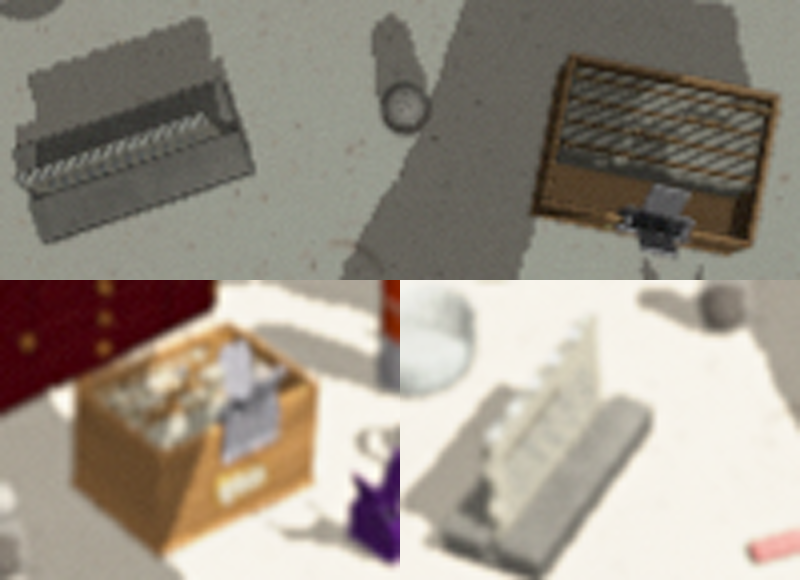

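The crop shows the steel clip astride the middle of the box's near wall, thumb plates opening across it. The bunch of cards stands in its slot at about (115,150). Measured sizes agree with those given (stand 181x81, cards 150x9, rim z 103.5). Next I'll check the path heights and work out the first moves.

```bash
cat >> h.py <<'E'
from scipy.spatial.transform import Rotation as Ro
def plan(goal,ydeg):
    """turn about tool z (deg) and then shift (cm) in tool axes after the turn"""
    s=r.sense(); R=Ro.from_quat(s['eef_rot']); M=R.as_matrix()
    cur=np.degrees(np.arctan2(M[1,1],M[0,1])); dt=(ydeg-cur+90)%180-90
    R2=R*Ro.from_rotvec([0,0,np.radians(-dt)])
    print('pos',s['eef_pos'].round(1),'yaw',cur.round(2),'tilt z',M[:,2].round(4),'t',round(s['time'],2),'F',s['contact_force'].round(1),'w',round(s['gripper_width'],1),'gf',round(s['grasp_force'],1))
    print('turn z',round(-dt,2),'shift cm (after turn)',(R2.inv().apply(np.array(goal)-s['eef_pos'])/10).round(3), 'q',s['q'].round(2))
E
python3 - <<'E'
from h import *
d=dict(np.load('top.npz'));W=world(d).reshape(-1,3)
a=np.array([266,-620]);b=np.array([462,-218]);u=(b-a)/np.linalg.norm(b-a)
for p in range(100,500,50):
    rel=W[:,:2]-a; s=rel@u; t=abs(rel@np.array([-u[1],u[0]]))
    m=(abs(s-p)<25)&(t<90)&(W[:,2]<400); print(p,W[m][:,2].max().round() if m.any() else None)
plan([462,-218,235],-12.8)
E
```

```text
100 62.0
150 59.0
200 160.0
250 162.0
300 83.0
350 107.0
400 117.0
450 161.0
pos [ 265.7 -620.1  230.5] yaw -66.8 tilt z [-6.0e-04  1.3e-03 -1.0e+00] t 0.1 F [-0.   0.   0.4] w 85.4 gf 0.0
turn z -54.0 shift cm (after turn) [43.557 10.232 -0.406] q [ 1.08  0.58  0.02  1.44 -0.02  1.13 -0.06]
```

Emit:
jog_arm(
  series=[
    {"xyz":[0,0,-0.1],"turn":[0,0,-6]},
    {"xyz":[0,0,-0.1],"turn":[0,0,-6]},
    {"xyz":[0,0,-0.1],"turn":[0,0,-6]},
    {"xyz":[0,0,-0.1],"turn":[0,0,-6]},
    {"xyz":[0,0,0],"turn":[0,0,-6]},
    {"xyz":[0,0,0],"turn":[0,0,-6]},
    {"xyz":[0,0,0],"turn":[0,0,-6]},
    {"xyz":[0,0,0],"turn":[0,0,-6]},
    {"xyz":[0,0,0],"turn":[0,0,-6]},
  ],
  jaw=100,
)

```text
time: 0.85
eef_pos: [265.7, -620.2, 234.8]
eef_rot: [0.78, 0.626, 0.0, -0.0]
contact_force: [-0.0, 0.3, 0.5]
gripper_width: 85.5
grasp_force: 0.0
```

Emit:
jog_arm(
  series=[
    {"xyz":[2,0.5,0]},
    {"xyz":[3,0.7,0]},
    {"xyz":[4,0.9,0]},
    {"xyz":[4,0.9,0]},
    {"xyz":[4,0.9,0]},
    {"xyz":[4,0.9,0]},
    {"xyz":[4,0.9,0]},
    {"xyz":[4,0.9,0]},
    {"xyz":[4,0.9,0]},
    {"xyz":[4,0.9,0]},
    {"xyz":[3,0.8,0]},
    {"xyz":[2,0.6,0]},
  ],
)

```text
invalid input
```

Emit:
jog_arm(
  series=[
    {"xyz":[1,0.3,0]},
    {"xyz":[0,0,0]},
    {"xyz":[0,0,0]},
    {"xyz":[0,0,0]},
  ],
)

```text
invalid input
```

```bash
python3 - <<'E'
from h import *
plan([462,-218,235],-12.8)
a=cap('scene');b=cap('top')
def box(d,X,n=45):
    K=np.array([[d['fx'],0,d['cx']],[0,d['fy'],d['cy']],[0,0,1.]])
    p=cv2.projectPoints(np.array([X],float),cv2.Rodrigues(np.array(d['R']))[0],np.array(d['t'],float),K,np.array(d['D'],float))[0].ravel()
    x,y=p.astype(int); return cv2.resize(d['image'][max(y-n,0):y+n,x-n:x+n],(400,400),interpolation=cv2.INTER_CUBIC)
cv2.imwrite('pics/c2.png',np.hstack([box(a,[462,-218,160]),box(b,[462,-218,160])]))
E
```

```text
pos [ 265.7 -620.2  234.8] yaw -12.51 tilt z [-5.e-04  9.e-04 -1.e+00] t 0.85 F [-0.   0.3  0.5] w 85.5 gf 0.0
turn z 0.29 shift cm (after turn) [4.3571e+01 1.0231e+01 5.0000e-03] q [ 1.22  0.58 -0.22  1.43  0.13  1.15  0.76]
```

View pics/c2.png

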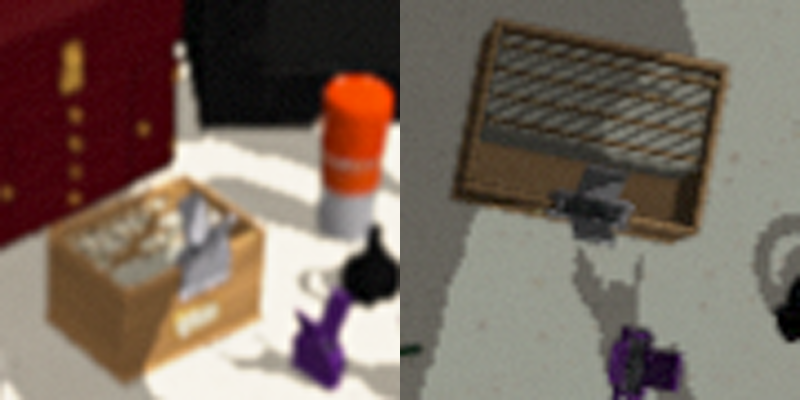

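The moves were refused because each row needs a "turn" too. The arm hasn't moved beyond its first turn. The crop shows the clip unobstructed on the wall, at (205,240) in the scene half and (592,205) in the top half.

Emit:
jog_arm(
  series=[
    {"xyz":[2,0.5,0],"turn":[0,0,0.3]},
    {"xyz":[3,0.7,0],"turn":[0,0,0]},
    {"xyz":[4,0.9,0],"turn":[0,0,0]},
    {"xyz":[4,0.9,0],"turn":[0,0,0]},
    {"xyz":[4,0.9,0],"turn":[0,0,0]},
    {"xyz":[4,0.9,0],"turn":[0,0,0]},
    {"xyz":[4,0.9,0],"turn":[0,0,0]},
    {"xyz":[4,0.9,0],"turn":[0,0,0]},
    {"xyz":[4,0.9,0],"turn":[0,0,0]},
    {"xyz":[4,0.9,0],"turn":[0,0,0]},
    {"xyz":[3,0.8,0],"turn":[0,0,0]},
    {"xyz":[2,0.6,0],"turn":[0,0,0]},
  ],
)

```text
time: 1.95
eef_pos: [457.8, -229.7, 235.5]
eef_rot: [0.783, 0.622, 0.001, -0.0]
contact_force: [-0.3, 0.0, -0.6]
gripper_width: 85.6
grasp_force: 0.0
```

Emit:
jog_arm(
  series=[
    {"xyz":[1,0.3,0],"turn":[0,0,0]},
    {"xyz":[0,0,0],"turn":[0,0,0]},
    {"xyz":[0,0,0],"turn":[0,0,0]},
    {"xyz":[0,0,0],"turn":[0,0,0]},
  ],
)

```text
time: 2.28
eef_pos: [460.7, -226.4, 235.1]
eef_rot: [0.784, 0.62, -0.001, -0.0]
contact_force: [0.1, -0.2, -0.7]
gripper_width: 85.3
grasp_force: 0.0
```

```bash
python3 - <<'E'
from h import *
plan([462,-218,235],-12.8)
E
```

```text
pos [ 460.7 -226.4  235.1] yaw -13.3 tilt z [-9.e-04 -6.e-04 -1.e+00] t 2.28 F [ 0.1 -0.2 -0.7] w 85.3 gf 0.0
turn z -0.5 shift cm (after turn) [ 0.844 -0.054  0.009] q [ 0.6   0.34 -0.32  1.84  0.13  0.97 -0.01]
```

Emit:
jog_arm(
  series=[
    {"xyz":[0.4,0,0.5],"turn":[0,0,-0.3]},
    {"xyz":[0.4,0,1],"turn":[0,0,0]},
    {"xyz":[0,0,1.5],"turn":[0,0,0]},
    {"xyz":[0,0,1.5],"turn":[0,0,0]},
    {"xyz":[0,0,1.5],"turn":[0,0,0]},
    {"xyz":[0,0,1.5],"turn":[0,0,0]},
    {"xyz":[0,0,1.5],"turn":[0,0,0]},
    {"xyz":[0,0,1],"turn":[0,0,0]},
    {"xyz":[0,0,0],"turn":[0,0,0]},
    {"xyz":[0,0,0],"turn":[0,0,0]},
  ],
)

```text
time: 3.12
eef_pos: [463.0, -217.1, 135.0]
eef_rot: [0.782, 0.623, -0.0, -0.0]
contact_force: [0.5, 0.3, -0.1]
gripper_width: 85.3
grasp_force: 0.0
```

```bash
python3 - <<'E'
from h import *
plan([462,-218,135],-12.8)
a=cap('scene');b=cap('top')
def box(d,X,n=35):
    K=np.array([[d['fx'],0,d['cx']],[0,d['fy'],d['cy']],[0,0,1.]])
    p=cv2.projectPoints(np.array([X],float),cv2.Rodrigues(np.array(d['R']))[0],np.array(d['t'],float),K,np.array(d['D'],float))[0].ravel()
    x,y=p.astype(int); return cv2.resize(d['image'][max(y-n,0):y+n,x-n:x+n],(400,400),interpolation=cv2.INTER_CUBIC)
cv2.imwrite('pics/c3.png',np.hstack([box(a,[462,-218,160]),box(b,[462,-218,160])]))
E
```

```text
pos [ 463.  -217.1  135. ] yaw -12.86 tilt z [-1.1e-03  4.0e-04 -1.0e+00] t 3.12 F [ 0.5  0.3 -0.1] w 85.3 gf 0.0
turn z -0.06 shift cm (after turn) [-0.108 -0.074  0.001] q [ 0.56  0.46 -0.3   1.98  0.2   0.73 -0.09]
```

View pics/c3.png

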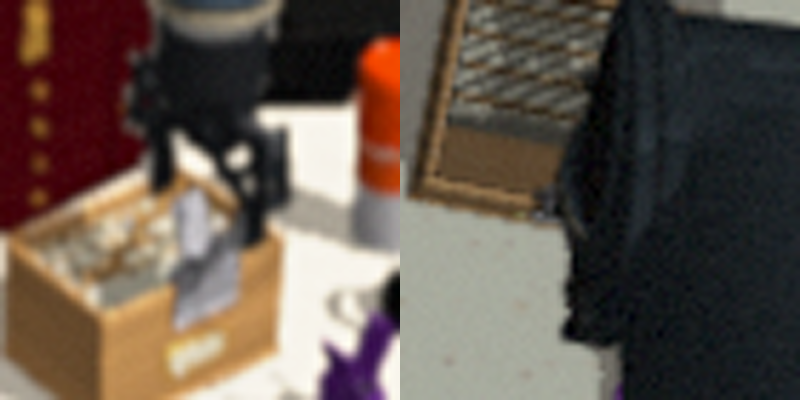

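The scene half shows the fingers astride the clip's plates, far finger tip at (160,190) and near tip at (255,235), with the plate ends centred at about (207,212). I'm closing now.

Emit:
jog_arm(
  series=[
    {"xyz":[-0.1,0,0],"turn":[0,0,0]},
    {"xyz":[0,0,0],"turn":[0,0,0]},
    {"xyz":[0,0,0],"turn":[0,0,0]},
    {"xyz":[0,0,0],"turn":[0,0,0]},
    {"xyz":[0,0,0],"turn":[0,0,0]},
    {"xyz":[0,0,0],"turn":[0,0,0]},
    {"xyz":[0,0,0],"turn":[0,0,0]},
    {"xyz":[0,0,0],"turn":[0,0,0]},
    {"xyz":[0,0,0],"turn":[0,0,0]},
    {"xyz":[0,0,0],"turn":[0,0,0]},
    {"xyz":[0,0,0],"turn":[0,0,0]},
    {"xyz":[0,0,0],"turn":[0,0,0]},
  ],
  jaw=0,
  grip_force=45,
)

```text
time: 4.22
eef_pos: [467.4, -218.8, 138.7]
eef_rot: [0.782, 0.624, 0.003, 0.004]
contact_force: [2.7, -0.9, 25.3]
gripper_width: 19.1
grasp_force: 43.1
```

```bash
python3 - <<'E'
from h import *
plan([462,-218,135],-12.8)
E
```

```text
pos [ 467.4 -218.8  138.7] yaw -12.8 tilt z [ 0.0093 -0.0033 -1.    ] t 4.22 F [ 2.7 -0.9 25.3] w 19.1 gf 43.1
turn z -0.0 shift cm (after turn) [-0.044 -0.546  0.363] q [ 0.56  0.46 -0.3   1.97  0.2   0.73 -0.08]
```

Emit:
jog_arm(
  series=[
    {"xyz":[0,0,-0.3],"turn":[0,0,0]},
    {"xyz":[0,0,-0.3],"turn":[0,0,0]},
    {"xyz":[0,0,0],"turn":[0,0,0]},
    {"xyz":[0,0,0],"turn":[0,0,0]},
    {"xyz":[0,0,0],"turn":[0,0,0]},
  ],
)

```text
time: 4.63
eef_pos: [462.8, -217.6, 140.9]
eef_rot: [0.782, 0.624, -0.0, -0.0]
contact_force: [-0.4, 0.6, -1.0]
gripper_width: 18.8
grasp_force: 44.4
```

```bash
python3 - <<'E'
from h import *
plan([462,-218,135],-12.8)
a=cap('scene')
def box(d,X,n=35):
    K=np.array([[d['fx'],0,d['cx']],[0,d['fy'],d['cy']],[0,0,1.]])
    p=cv2.projectPoints(np.array([X],float),cv2.Rodrigues(np.array(d['R']))[0],np.array(d['t'],float),K,np.array(d['D'],float))[0].ravel()
    x,y=p.astype(int); return cv2.resize(d['image'][max(y-n,0):y+n,x-n:x+n],(500,500),interpolation=cv2.INTER_CUBIC)
cv2.imwrite('pics/c4.png',box(a,[462,-218,130]))
E
```

```text
pos [ 462.8 -217.6  140.9] yaw -12.81 tilt z [-9.e-04  4.e-04 -1.e+00] t 4.63 F [-0.4  0.6 -1. ] w 18.8 gf 44.4
turn z -0.01 shift cm (after turn) [-0.059 -0.066  0.593] q [ 0.56  0.45 -0.3   1.97  0.19  0.74 -0.08]
```

View pics/c4.png

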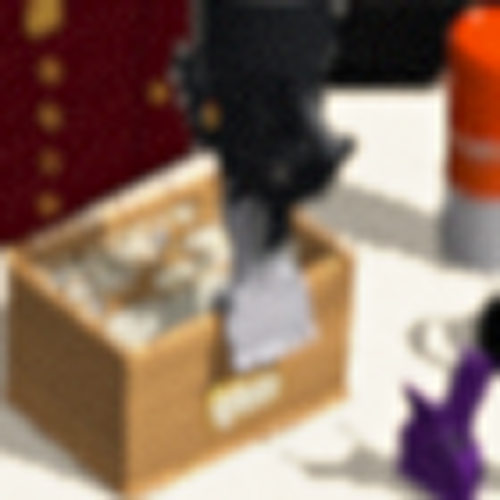

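The crop shows the clip squeezed in the fingers at (265,290), its near jaw spread off the wall. It carries only its own weight, so it's free to lift.

Emit:
jog_arm(
  series=[
    {"xyz":[0,0,-0.5],"turn":[0,0,0]},
    {"xyz":[0,0,-1],"turn":[0,0,0]},
    {"xyz":[0,0,-1.5],"turn":[0,0,0]},
    {"xyz":[0,0,-2],"turn":[0,0,0]},
    {"xyz":[0,0,-2],"turn":[0,0,0]},
    {"xyz":[0,0,-2],"turn":[0,0,0]},
    {"xyz":[0,0,-1.5],"turn":[0,0,0]},
    {"xyz":[0,0,-0.5],"turn":[0,0,0]},
    {"xyz":[0,0,0],"turn":[0,0,0]},
  ],
  grip_force=60,
)

```text
time: 5.43
eef_pos: [463.8, -217.9, 252.9]
eef_rot: [0.782, 0.624, 0.001, 0.001]
contact_force: [0.2, -0.3, -0.4]
gripper_width: 17.8
grasp_force: 59.9
```

Emit:
jog_arm(
  series=[
    {"xyz":[0,0,0],"turn":[0,0,-2]},
    {"xyz":[0,0,0],"turn":[0,0,-4]},
    {"xyz":[0,0,0],"turn":[0,0,-5]},
    {"xyz":[0,0,0],"turn":[0,0,-5]},
    {"xyz":[0,0,0],"turn":[0,0,-5]},
    {"xyz":[0,0,0],"turn":[0,0,-5]},
    {"xyz":[0,0,0],"turn":[0,0,-3]},
    {"xyz":[0,0,0],"turn":[0,0,-1.3]},
    {"xyz":[0,0,0],"turn":[0,0,0]},
    {"xyz":[0,0,0],"turn":[0,0,0]},
  ],
)

```text
time: 6.27
eef_pos: [462.9, -217.6, 250.8]
eef_rot: [0.592, 0.806, -0.0, -0.0]
contact_force: [-0.6, 0.6, -1.1]
gripper_width: 18.2
grasp_force: 59.9
```

```bash
python3 - <<'E'
from h import *
plan([528.5,192.5,251],17.5)
E
```

```text
pos [ 462.9 -217.6  250.8] yaw 17.39 tilt z [-8.e-04  5.e-04 -1.e+00] t 6.27 F [-0.6  0.6 -1.1] w 18.2 gf 59.9
turn z -0.11 shift cm (after turn) [ 3.7143e+01  1.8587e+01 -6.0000e-03] q [ 0.68  0.34 -0.45  1.82  0.17  1.02  0.47]
```

Emit:
jog_arm(
  series=[
    {"xyz":[1.5,0.75,0],"turn":[0,0,0]},
    {"xyz":[2.5,1.25,0],"turn":[0,0,0]},
    {"xyz":[3.6,1.8,0],"turn":[0,0,0]},
    {"xyz":[3.6,1.8,0],"turn":[0,0,0]},
    {"xyz":[3.6,1.8,0],"turn":[0,0,0]},
    {"xyz":[3.6,1.8,0],"turn":[0,0,0]},
    {"xyz":[3.6,1.8,0],"turn":[0,0,0]},
    {"xyz":[3.6,1.8,0],"turn":[0,0,0]},
    {"xyz":[3.6,1.8,0],"turn":[0,0,0]},
    {"xyz":[3.6,1.8,0],"turn":[0,0,0]},
    {"xyz":[2.8,1.4,0],"turn":[0,0,0]},
    {"xyz":[1.5,0.8,0],"turn":[0,0,0]},
  ],
)

```text
time: 7.27
eef_pos: [528.5, 197.2, 251.2]
eef_rot: [0.59, 0.807, 0.001, -0.001]
contact_force: [1.0, -0.3, -0.5]
gripper_width: 18.1
grasp_force: 59.8
```

Emit:
jog_arm(
  series=[
    {"xyz":[0,0,0.5],"turn":[0,0,0]},
    {"xyz":[0,0,1],"turn":[0,0,0]},
    {"xyz":[0,0,1],"turn":[0,0,0]},
    {"xyz":[0,0,0.5],"turn":[0,0,0]},
    {"xyz":[0,0,0],"turn":[0,0,0]},
    {"xyz":[0,0,0],"turn":[0,0,0]},
    {"xyz":[0,0,0],"turn":[0,0,0]},
  ],
)

```text
time: 7.85
eef_pos: [529.3, 191.5, 221.6]
eef_rot: [0.592, 0.806, 0.0, 0.0]
contact_force: [0.4, 1.0, -0.9]
gripper_width: 18.1
grasp_force: 59.8
```

```bash
python3 - <<'E'
from h import *
plan([528.5,192.5,220],17.5)
a=cap('scene');b=cap('top')
P=world(a); m=(abs(P[...,0]-528)<60)&(abs(P[...,1]-192)<95)&(P[...,2]>95)&(P[...,2]<230)
Q=P[m]
# slice clip: steel between z 140-200 ; cards z 100-118
ux=np.array([np.cos(np.radians(17.5)),np.sin(np.radians(17.5))]);uy=np.array([-ux[1],ux[0]])
X=(Q[:,:2]-[528.5,192.5])@ux;Y=(Q[:,:2]-[528.5,192.5])@uy
for z in range(100,230,6):
    k=abs(Q[:,2]-z)<3
    if k.sum()>3: print(z,k.sum(),'x',np.percentile(X[k],[3,50,97]).round(1),'y',np.percentile(Y[k],[3,50,97]).round(1))
def box(d,X,n=35):
    K=np.array([[d['fx'],0,d['cx']],[0,d['fy'],d['cy']],[0,0,1.]])
    p=cv2.projectPoints(np.array([X],float),cv2.Rodrigues(np.array(d['R']))[0],np.array(d['t'],float),K,np.array(d['D'],float))[0].ravel()
    x,y=p.astype(int); return cv2.resize(d['image'][max(y-n,0):y+n,x-n:x+n],(400,400),interpolation=cv2.INTER_CUBIC)
cv2.imwrite('pics/c5.png',np.hstack([box(a,[528,192,150]),box(b,[528,192,150])]))
E
```

```text
pos [529.3 191.5 221.6] yaw 17.43 tilt z [ 3.e-04  0.e+00 -1.e+00] t 7.85 F [ 0.4  1.  -0.9] w 18.1 gf 59.8
turn z -0.07 shift cm (after turn) [ 0.123 -0.046  0.156] q [-0.06  0.45 -0.54  1.74  0.27  1.02 -0.4 ]
100 33 x [-5.3 -3.5 -0.7] y [-72.1   4.1  73.4]
106 33 x [-5.1 -3.   2.2] y [-58.2  14.1  72. ]
112 61 x [-5.4 -1.6  4.1] y [-69.6   3.5  72.1]
118 30 x [-5.3 -0.5  3.2] y [-65.1   4.6  75.2]
160 15 x [-23.3 -20.   10.6] y [-23.1   3.8  17.8]
166 27 x [-23.6 -19.2  11.1] y [-23.3   6.8  28.6]
172 23 x [-21.2 -17.1   8.4] y [-24.7   7.2  27.2]
178 21 x [-18.  -14.9   5.7] y [-24.7  11.2  26.6]
184 21 x [-16.7 -13.8   5.6] y [-26.1  -2.1  23.4]
190 22 x [-15.5 -11.7   4.1] y [-25.6   6.7  26.4]
196 23 x [-13.6  -8.8   4.5] y [-19.6  13.   26.8]
202 29 x [-12.8  -8.6   3.7] y [-25.1   6.4  25. ]
208 14 x [-9.8 -1.8  6.2] y [-9.2  2.5 16.1]
214 9 x [-11.   -6.    4.6] y [-9.1  6.9 15.8]
220 11 x [-9.4  1.9  7.8] y [-5.3  6.1 14.8]
226 9 x [-12.5   6.6  12.6] y [-4.   7.4 11.7]
```

View pics/c5.png

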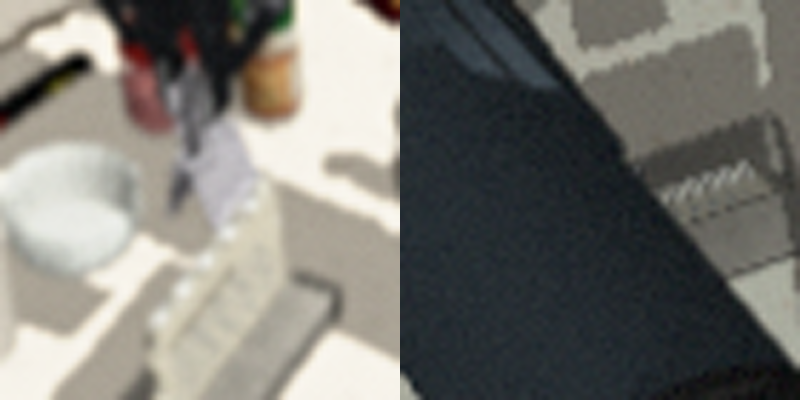

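The scene half shows the clip hanging open above the cards' top edge (near jaw at (225,175), edge at (210,255)). In the same camera the clip sits about 1.5 mm to the near side of the cards' centre, so I'll shift it and descend in steps.

Emit:
jog_arm(
  series=[
    {"xyz":[0.05,0.1,0.2],"turn":[0,0,0]},
    {"xyz":[0,0.05,0.5],"turn":[0,0,0]},
    {"xyz":[0,0,1],"turn":[0,0,0]},
    {"xyz":[0,0,1],"turn":[0,0,0]},
    {"xyz":[0,0,1],"turn":[0,0,0]},
    {"xyz":[0,0,0.5],"turn":[0,0,0]},
    {"xyz":[0,0,0.4],"turn":[0,0,0]},
    {"xyz":[0,0,0.4],"turn":[0,0,0]},
    {"xyz":[0,0,0.4],"turn":[0,0,0]},
    {"xyz":[0,0,0],"turn":[0,0,0]},
    {"xyz":[0,0,0],"turn":[0,0,0]},
  ],
)

```text
time: 8.87
eef_pos: [530.4, 193.0, 167.3]
eef_rot: [0.591, 0.806, -0.0, -0.0]
contact_force: [0.0, -0.2, -0.4]
gripper_width: 17.7
grasp_force: 59.8
```

```bash
python3 - <<'E'
from h import *
plan([528.5,192.5,150],17.5)
a=cap('scene')
P=world(a); m=(abs(P[...,0]-528)<60)&(abs(P[...,1]-192)<95)&(P[...,2]>85)&(P[...,2]<170)
Q=P[m]
ux=np.array([np.cos(np.radians(17.5)),np.sin(np.radians(17.5))]);uy=np.array([-ux[1],ux[0]])
X=(Q[:,:2]-[528.5,192.5])@ux;Y=(Q[:,:2]-[528.5,192.5])@uy
for z in range(90,170,6):
    k=(abs(Q[:,2]-z)<3)&(abs(Y)<24);k2=(abs(Q[:,2]-z)<3)&(abs(Y)>32)
    for n,j in(('mid',k),('ends',k2)):
        if j.sum()>3: print(z,n,j.sum(),'x',np.percentile(X[j],[3,50,97]).round(1),'y',np.percentile(Y[j],[3,97]).round(1))
def box(d,X,n=30):
    K=np.array([[d['fx'],0,d['cx']],[0,d['fy'],d['cy']],[0,0,1.]])
    p=cv2.projectPoints(np.array([X],float),cv2.Rodrigues(np.array(d['R']))[0],np.array(d['t'],float),K,np.array(d['D'],float))[0].ravel()
    x,y=p.astype(int); return cv2.resize(d['image'][max(y-n,0):y+n,x-n:x+n],(600,600),interpolation=cv2.INTER_CUBIC)
cv2.imwrite('pics/c6.png',box(a,[528,192,125]))
E
```

```text
pos [530.4 193.  167.3] yaw 17.5 tilt z [-0.  0. -1.] t 8.87 F [ 0.  -0.2 -0.4] w 17.7 gf 59.8
turn z -0.0 shift cm (after turn) [ 0.007 -0.195  1.729] q [-0.09  0.51 -0.52  1.81  0.32  0.9  -0.44]
90 ends 12 x [-5.1 -3.4  0.5] y [-64.9  75.3]
96 ends 20 x [-4.8 -3.4  1.7] y [-71.8  75.2]
102 mid 6 x [-19.4  -3.   10. ] y [-15.4  19.6]
102 ends 14 x [-5.4 -2.6 -0.6] y [-73.9  74.6]
108 mid 19 x [-22.  -16.9  11.4] y [-15.5  23.2]
108 ends 19 x [-6.5 -3.5  3.5] y [-67.5  75.3]
114 mid 26 x [-22.9 -17.1  10.8] y [-21.1  21.8]
114 ends 35 x [-5.  -0.7  3.8] y [-72.5  73.5]
120 mid 15 x [-19.4 -15.5  -0.8] y [-20.7  22.8]
126 mid 17 x [-18.7 -13.6   7.9] y [-16.8  22.5]
132 mid 17 x [-14.8 -11.2  -0.6] y [-22.1  23.7]
138 mid 19 x [-12.8  -9.2   5.3] y [-20.3  21.3]
144 mid 21 x [-12.5  -7.7   6.6] y [-23.5  22.3]
150 mid 15 x [-10.   -5.6   6.8] y [-16.5  22.7]
156 mid 15 x [-9.9 -6.1  7.1] y [-9.3 15.6]
162 mid 10 x [-7.   4.7  7.1] y [-3.  14.4]
168 mid 9 x [-11.3   7.4  17.7] y [-2.9 14. ]
```

View pics/c6.png

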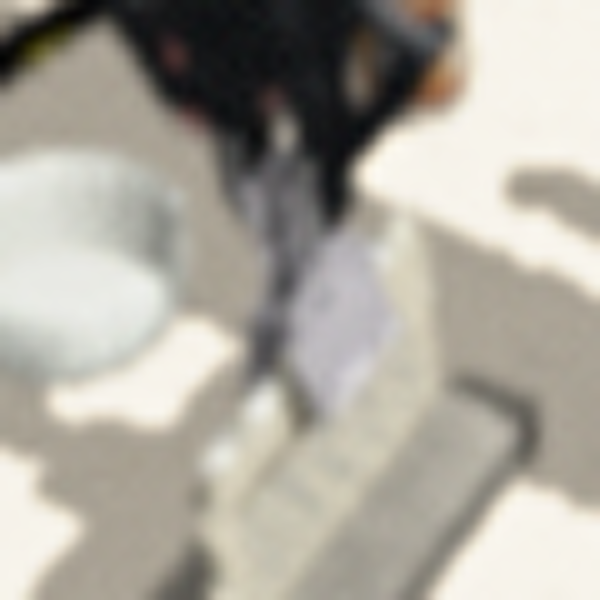

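The clip is now astride the edge: near jaw in front at (340,330), far jaw behind at (265,350), centred on the cards to about 1 mm. No contact force yet, so I'll go on gently.

Emit:
jog_arm(
  series=[
    {"xyz":[0,0,0.3],"turn":[0,0,0]},
    {"xyz":[0,0,0.4],"turn":[0,0,0]},
    {"xyz":[0,0,0.3],"turn":[0,0,0]},
    {"xyz":[0,0,0.2],"turn":[0,0,0]},
    {"xyz":[0,0,0.1],"turn":[0,0,0]},
    {"xyz":[0,0,0.1],"turn":[0,0,0]},
    {"xyz":[0,0,0],"turn":[0,0,0]},
    {"xyz":[0,0,0],"turn":[0,0,0]},
  ],
)

```text
time: 9.58
eef_pos: [530.4, 193.1, 153.3]
eef_rot: [0.591, 0.806, 0.0, -0.0]
contact_force: [-0.3, -0.1, -0.9]
gripper_width: 18.1
grasp_force: 59.8
```

Emit:
jog_arm(
  series=[
    {"xyz":[0,0,0.1],"turn":[0,0,0]},
    {"xyz":[0,0,0.1],"turn":[0,0,0]},
    {"xyz":[0,0,0],"turn":[0,0,0]},
    {"xyz":[0,0,0],"turn":[0,0,0]},
  ],
)

```text
time: 9.92
eef_pos: [530.3, 193.0, 151.2]
eef_rot: [0.591, 0.806, -0.0, -0.0]
contact_force: [0.5, -0.9, -1.6]
gripper_width: 17.9
grasp_force: 59.8
```

Emit:
jog_arm(
  series=[
    {"xyz":[0,0,0.1],"turn":[0,0,0]},
    {"xyz":[0,0,0.1],"turn":[0,0,0]},
    {"xyz":[0,0,0],"turn":[0,0,0]},
    {"xyz":[0,0,0],"turn":[0,0,0]},
  ],
)

```text
time: 10.25
eef_pos: [530.3, 193.0, 149.2]
eef_rot: [0.591, 0.806, -0.0, -0.0]
contact_force: [0.5, 0.1, -1.7]
gripper_width: 17.7
grasp_force: 59.8
```

Emit:
jog_arm(
  series=[
    {"xyz":[0,0,0.1],"turn":[0,0,0]},
    {"xyz":[0,0,0],"turn":[0,0,0]},
    {"xyz":[0,0,0],"turn":[0,0,0]},
    {"xyz":[0,0,0],"turn":[0,0,0]},
  ],
)

```text
time: 10.58
eef_pos: [530.5, 193.1, 148.4]
eef_rot: [0.591, 0.806, 0.0, 0.0]
contact_force: [-0.6, 0.2, 0.9]
gripper_width: 17.7
grasp_force: 60.0
```

Contact is just starting at about the expected height.

Emit:
jog_arm(
  series=[
    {"xyz":[0,0,0.05],"turn":[0,0,0]},
    {"xyz":[0,0,0],"turn":[0,0,0]},
    {"xyz":[0,0,0],"turn":[0,0,0]},
    {"xyz":[0,0,0],"turn":[0,0,0]},
  ],
)

```text
time: 10.92
eef_pos: [530.5, 193.1, 148.3]
eef_rot: [0.591, 0.806, 0.0, 0.0]
contact_force: [-2.1, -0.7, 5.0]
gripper_width: 18.2
grasp_force: 60.8
```

Emit:
jog_arm(
  series=[
    {"xyz":[0,0,0.03],"turn":[0,0,0]},
    {"xyz":[0,0,0],"turn":[0,0,0]},
    {"xyz":[0,0,0],"turn":[0,0,0]},
    {"xyz":[0,0,0],"turn":[0,0,0]},
  ],
)

```text
time: 11.25
eef_pos: [530.5, 193.1, 148.3]
eef_rot: [0.591, 0.806, 0.0, 0.0]
contact_force: [-2.1, -1.8, 8.9]
gripper_width: 17.9
grasp_force: 61.2
```

```bash
python3 - <<'E'
from h import *
plan([530.5,193,148],17.5)
a=cap('scene')
P=world(a); m=(abs(P[...,0]-528)<60)&(abs(P[...,1]-192)<95)&(P[...,2]>70)&(P[...,2]<150)
Q=P[m]
ux=np.array([np.cos(np.radians(17.5)),np.sin(np.radians(17.5))]);uy=np.array([-ux[1],ux[0]])
X=(Q[:,:2]-[528.5,192.5])@ux;Y=(Q[:,:2]-[528.5,192.5])@uy
for z in range(78,138,6):
    k=(abs(Q[:,2]-z)<3)&(abs(Y)<24);k2=(abs(Q[:,2]-z)<3)&(abs(Y)>32)
    for n,j in(('mid',k),('ends',k2)):
        if j.sum()>3: print(z,n,j.sum(),'x',np.percentile(X[j],[3,50,97]).round(1),'y',np.percentile(Y[j],[3,97]).round(1))
def box(d,X,n=30):
    K=np.array([[d['fx'],0,d['cx']],[0,d['fy'],d['cy']],[0,0,1.]])
    p=cv2.projectPoints(np.array([X],float),cv2.Rodrigues(np.array(d['R']))[0],np.array(d['t'],float),K,np.array(d['D'],float))[0].ravel()
    x,y=p.astype(int); return cv2.resize(d['image'][max(y-n,0):y+n,x-n:x+n],(600,600),interpolation=cv2.INTER_CUBIC)
cv2.imwrite('pics/c7.png',box(a,[528,192,115]))
E
```

```text
pos [530.5 193.1 148.3] yaw 17.49 tilt z [ 8.e-04  1.e-04 -1.e+00] t 11.25 F [-2.1 -1.8  8.9] w 17.9 gf 61.2
turn z -0.01 shift cm (after turn) [-0.013 -0.003  0.03 ] q [-0.1   0.54 -0.51  1.83  0.33  0.86 -0.46]
78 ends 18 x [-5.9 -2.6  1.6] y [-71.8  74.6]
84 ends 16 x [-5.4 -3.1  1. ] y [-76.5  76.4]
90 mid 16 x [-22.1 -18.3  -3.4] y [-21.   22.9]
90 ends 17 x [-5.4 -3.5  1.3] y [-72.8  76. ]
96 mid 18 x [-23.3 -17.8  -4.1] y [-16.2  21.7]
96 ends 19 x [-5.2 -3.3  0.1] y [-77.6  77.2]
102 mid 15 x [-18.5 -16.1  -1.7] y [-20.8  21.9]
102 ends 21 x [-5.1 -3.2  0.7] y [-67.9  75.4]
108 mid 22 x [-17.  -13.3  -5.7] y [-21.9  22.6]
108 ends 17 x [-5.4 -2.9  2.8] y [-68.9  73.4]
114 mid 14 x [-14.7 -11.2   2.4] y [-22.6  23.2]
114 ends 37 x [-4.  -0.6  4.2] y [-74.7  72.3]
120 mid 15 x [-11.8  -8.5   7.4] y [-14.4  19.6]
120 ends 5 x [-4.  -0.8  2.3] y [47.2 76.3]
126 mid 23 x [-10.6  -6.6   7.7] y [-22.3  22.4]
132 mid 12 x [-10.1  -7.    5.2] y [-15.  21.]
```

View pics/c7.png

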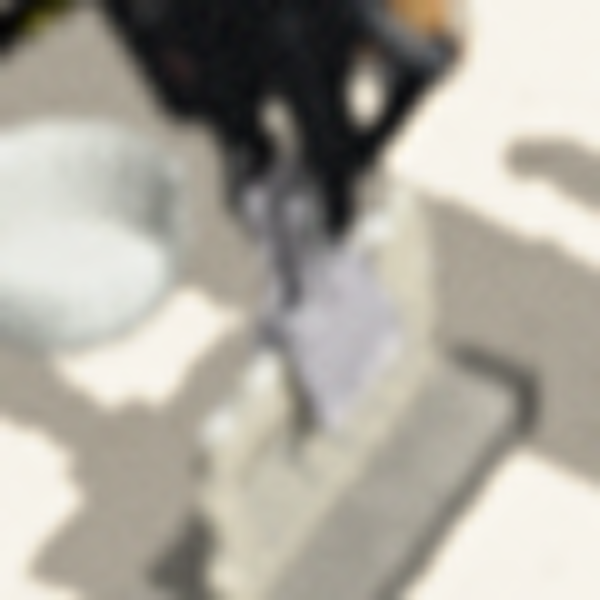

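The clip is fully astride (pin near (270,320)), with the coil on the edge and the cards unmoved. The near jaw stands well clear. I'll ease the push slightly, check it's steady and hand in.

Emit:
jog_arm(
  series=[
    {"xyz":[0,0,-0.02],"turn":[0,0,0]},
    {"xyz":[0,0,0],"turn":[0,0,0]},
    {"xyz":[0,0,0],"turn":[0,0,0]},
    {"xyz":[0,0,0],"turn":[0,0,0]},
    {"xyz":[0,0,0],"turn":[0,0,0]},
    {"xyz":[0,0,0],"turn":[0,0,0]},
  ],
)

```text
time: 11.8
eef_pos: [530.5, 193.1, 148.3]
eef_rot: [0.591, 0.806, 0.0, 0.0]
contact_force: [-2.2, -1.0, 7.0]
gripper_width: 18.0
grasp_force: 61.0
```

```bash
python3 - <<'E'
from h import *
s=r.sense(); print(s['contact_force'],s['gripper_width'],s['eef_pos'])
if 2<s['contact_force'][2]<12: print(r.hand_in())
E
```

```text
[-2.22142462 -0.97788519  7.03284819] 18.005640041777347 [530.50602455 193.09817686 148.33493558]
the job is handed in; nothing more can be done
None
```

I handed the job in at 11.8 s with the clip squeezed to its stop (18.0 mm over the plates) astride the middle of the cards' edge and pressing with about 7 N; the cards had not moved, and the near jaw was measured clear, while the far jaw was out of view and is taken as clear because the clip is centred.

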